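Clamp the casting box shut before pouring

TASK

The casting box must be clamped before plaster is poured. One of its two red winged clamps is still open: turn its wings clockwise (seen from above) until they are fully home, lying along the front board with the steel cam nose pointing straight at the board. Leave the other clamp shut, do not push hard against the box, and let go of the wings.

Things in the scene. Friction and masses are not known exactly. Their poses are not given: they have to be found in the camera images.
- loose_key (a joint): Angle of the open clamp's red winged key about its vertical axis, rad: grows CLOCKWISE seen from above, 0 = fully open, 1.40 = stop, clamped (wings parallel to the front board, cam nose square to it). Starts at 0 to 0.45. Dry friction of 0.12 N m holds it where it is left; no spring. It may be the left or the right clamp.
- loose_key_grip (a point): Grip point of the open clamp's red winged key, on its axis, 82 mm above the table. Axes turn with it: z up, y along the wings, x along the steel cam nose. Wing plate 10 mm thick (x), 70 mm over the tips (y), 64 to 92 mm above the table (tips 96). Below it an 18 mm hub, then the cam (top at 50 mm, nose 43 mm long). Front board 45 mm from the axis: fingers opened beyond 55 mm can hit it.
- tight_key (a joint): Same angle of the other, identical clamp on the same front board, 140 to 200 mm along it from the open one. Already clamped (1.33 to 1.40); it must stay so.
- mould: Casting box, fixed: grey base 320 x 340 x 18 mm, plywood side boards 18 mm thick (top 80 mm above the table) round a white plaster model (top 98 mm). Origin at table height inside; x points away from the clamps, y along the front board, whose outer face is at x = -85 mm; clamp axes at x = -130 mm, y = 70 to 100 mm either side. A jar (100 mm tall), spatula and plaster slab lie beside it.

How it is judged:
By the outcome, as a careful person would: the job done as asked, in the order asked, and still so for the second after the job is handed in, with the robot touching nothing.
It also fails if it takes over 29 s, if anything falls off the work surface, if the arm or the gripper's body presses on something with over 40 N, if the wrist force passes 120 N, or if a joint passes its speed limit or range.

ROBOT

A 6-joint arm with a two-finger parallel gripper is mounted at the origin on the work surface. World frame = base frame: x ahead of the robot, y to its left, z up, the work surface at z = 0. Lengths are in m, angles in rad, forces in N, time in s.
With the tool pointing down it reaches from about 0.3 to 0.775 m from the base axis. Payload 14.6 kg.
Tool frame: the origin (TCP) lies midway between the tips of the shut fingers; the grasp point (between the pads) lies 19 mm behind it (ctrl.grip_depth is the distance from the TCP to the grasp point, in m); z points along the fingers, x is the direction in which the jaws open and shut, and the axes are right-handed (so a half turn about z gives the same grasp; the last joint's range is limited). The gripper opens to 94 mm and grips with 3 to 60 N. Pads are 16 mm wide; open, the fingers measure 119 mm over their backs; the gripper's body (75 mm by 177 mm) begins 78 mm behind the grasp point.
Start: joints at [1.036, 0.3, 1.521, -0, 1.321, -0.067], TCP at [0.248, 0.491, 0.205] pointing down, gripper open.
Joint ranges: [-3.03, 3.03], [-0.79, 2.21], [0.23, 2.52], [-1.04, 4.18], [0, 3.07], [-2.55, 2.55]. Speed limits (rad/s): [2.22, 2.22, 2.57, 3.14, 3.14, 3.14].

INTERFACE

Orientations are given as [roll, pitch, yaw] about the fixed x, y, z axes, in that order (R = Rz(yaw) Ry(pitch) Rx(roll)).
In Python, from station import ctrl gives the robot as it stands.
- The arm moves only by the tool play_rows, never from a script. Its argument "steps" is a list that holds one entry, the list of rows, each a list of 7 numbers: the shift along the tool's x, y, z in cm, then the turn, a rotation vector about the tool's x, y, z in rad, then the opening, from 0 (shut) to 1 (fully open). In form: [[[x, y, z, ax, ay, az, hand], ...]]. A call has 1 to 20 rows; each row is the pose to reach, as a shift and turn from the pose measured when the call began, along the tool's axes at that moment; what a row does not reach only later rows make up. A row lasts 1/12 s, in which the tool goes at most 41.7 mm and 7.16 degrees, less where a joint would pass 70% of its speed; a pose out of reach is approached as far as the arm can. A call with a gripper value outside its range is refused whole. The fingers move at their own pace and stop on an object; "force" is the grip in N (left out, the last holds). Time passes only in rows, so rows that repeat a pose let the fingers close. It gives the time, the measured TCP pose, the force and the opening at its end, in the units of the state.
- ctrl.get_obs(): the state, without advancing time (a new reading comes with each control period).
- ctrl.camera(name): name is "side" or "top"; returns a dict with "frame" (480x640x3 uint8, blue, green, red), "fovy" (degrees; the focal length in pixels is half the picture's height over the tangent of half this angle, whatever the lens; pixels are square), "cx", "cy" (the principal point, pixels), "world_to_cam" (4x4, takes a point from world to camera coordinates). Camera axes: x right, y up, looking along -z (the intrinsics and any distortion apply to the point x, -y, -z); pixel columns grow to the right and rows downward; lengths in m; the calibration is good to about 2 mm. A picture is of the moment at which its call begins. There is no depth.
- ctrl.hand_in(): hands the job in, once; it reports no verdict.
The state is a dict: "time_s": time; "qpos": joint angles; "joint_vel": joint speeds; "tau": joint torques, N m; "ee_pos": TCP position; "eef_rot": TCP orientation; "force": force on the tool from outside, world axes, zero at the start; "moment": the same for the moment, N m; "grip_width": finger opening in m.
Only numpy, scipy, OpenCV 4.12 (cv2) and the standard library are available. Lean on these libraries where they do the work, as an engineer would, in place of code of your own. Each camera call takes 0.05 s, during which the arm holds its last target. There are 200 camera calls.

## Working session

There is one attempt and no reset: what is moved stays moved. The work goes in short steps, Python scripts to look and compute and a tool call to move; the robot and the scene stay as the last step left them, time stands still between calls to the robot, and variables do not carry over. Pictures are saved under pics/ and viewed, about 8 in all and at most 12, crops included, and the job is handed in when it is done.

Besides the shell and the picture viewer there is one more tool, called after "Call:" as name(argument=value, ...) on one line, values as JSON. play_rows: Moves the arm, as the interface text tells. Its arguments: {"type":"object","properties":{"steps":{"type":"array"},"force":{"type":"number"}},"required":["steps"]}

```bash
mkdir -p pics; cat > h.py <<'E'
import numpy as np, cv2
from station import ctrl
def cam(n,fn=None):
    c=ctrl.camera(n)
    if fn: cv2.imwrite('pics/'+fn,c['frame'])
    return c
def ray(c,u,v,z):
    f=240/np.tan(np.radians(c['fovy'])/2)
    W=np.array(c['world_to_cam']);R=W[:3,:3];o=-R.T@W[:3,3]
    K=np.array([[f,0,c['cx']],[0,f,c['cy']],[0,0,1]])
    d=np.array(c.get('dist',np.zeros(5)))
    x,y=cv2.undistortPoints(np.array([[[u,v]]],float),K,d)[0,0]
    w=R.T@np.array([x,-y,-1.])
    return o+w*(z-o[2])/w[2]
def red(c):
    h=cv2.cvtColor(c['frame'],cv2.COLOR_BGR2HSV)
    m=(((h[...,0]<8)|(h[...,0]>172))&(h[...,1]>130)&(h[...,2]>60)).astype(np.uint8)
    return m
E
python3 - <<'E'
from h import *
for n in('top','side'):
    c=cam(n,n+'1.png');print(n,{k:v for k,v in c.items() if k not in('frame',)})
    m=red(c);k,l,s,ce=cv2.connectedComponentsWithStats(m)
    for i in range(1,k):
        if s[i,4]>25:
            p=np.argwhere(l==i)[:,::-1].astype(np.float32);r=cv2.minAreaRect(p)
            print(s[i],ce[i],r,ray(c,*ce[i],.092).round(4))
print(ctrl.get_obs())
E
```

```text
top {'fovy': 53.828770060320494, 'cx': 319.2851107544455, 'cy': 242.01372094031674, 'world_to_cam': array([[-0.0689094 , -0.99760418,  0.00611541,  0.04530286],
       [ 0.97535796, -0.06608237,  0.21049933, -0.61150011],
       [-0.20959089,  0.02047009,  0.97757487, -0.65482797],
       [ 0.        ,  0.        ,  0.        ,  1.        ]])}
[245 307  24  42 288] [256.26041667 327.38194444] ((256.1459655761719, 327.5756530761719), (6.707477569580078, 45.604278564453125), 27.407575607299805) [0.4907 0.101  0.092 ]
[340 340  46  13 322] [362.93167702 345.49689441] ((362.4676208496094, 345.6230773925781), (45.80878829956055, 10.637819290161133), 14.743562698364258) [ 0.4555 -0.0467  0.092 ]
side {'fovy': 49.934862683356606, 'cx': 318.66087637468877, 'cy': 237.25743272920923, 'world_to_cam': array([[-0.88826262, -0.45898733, -0.01789276,  0.54157248],
       [ 0.23913215, -0.49534058,  0.83513683, -0.20483916],
       [-0.39218024,  0.73754209,  0.54975115, -0.46811831],
       [ 0.        ,  0.        ,  0.        ,  1.        ]])}
[430 224  31  37 384] [443.86979167 241.16927083] ((4
[... 440 characters left out ...]
25) [0.4847 0.1204 0.092 ]
{'time_s': 0.1, 'qpos': array([ 1.03642469e+00,  3.00403037e-01,  1.52147211e+00, -6.31763880e-06,
        1.32067611e+00, -6.65857345e-02]), 'joint_vel': array([-2.41229173e-04, -3.02206346e-03, -3.54520137e-03,  6.25323400e-05,
        1.64061356e-03,  1.73387220e-03]), 'tau': array([ 3.13992619e-03, -5.32648194e+01, -3.53288341e+01,  7.09666614e-02,
        2.35524040e-02,  1.74877073e-05]), 'ee_pos': array([0.24789109, 0.49073329, 0.20496975]), 'eef_rot': array([-3.14153498e+00,  9.56885496e-04,  1.10301202e+00]), 'force': array([-0.03308487, -0.34470442,  0.73283094]), 'moment': array([-0.01331329,  0.01746081,  0.01203078]), 'grip_width': 0.09399938080212931}
```

View pics/top1.png

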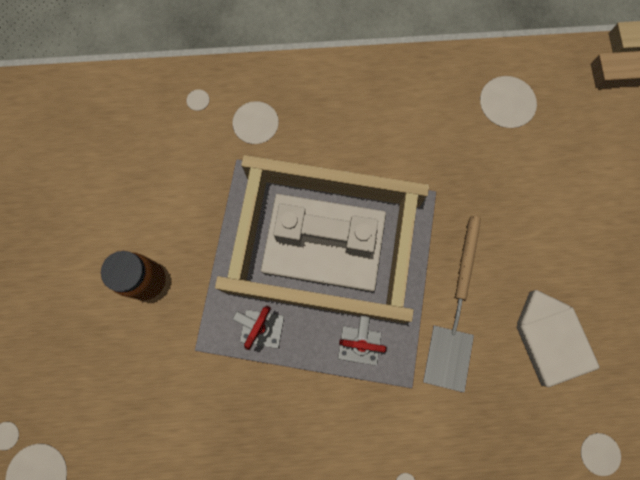

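View pics/side1.png

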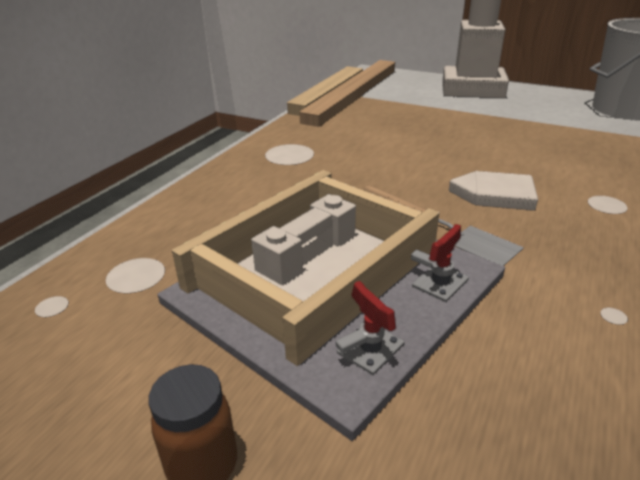

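The left clamp (top view, wings about (257,327), nose pointing left to (238,318)) is open. The right one at (362,346) is shut, nose straight at the board. The front board's top runs from about (217,285) to (411,315).

```bash
python3 - <<'E'
from h import *
c=cam('top')
W=c['world_to_cam'];print('cam',-W[:3,:3].T@W[:3,3])
yaw=lambda a,b:np.arctan2(*(b-a)[:2][::-1])
# front board upper outer edge: wood mask, lower boundary fit
h=cv2.cvtColor(c['frame'],cv2.COLOR_BGR2HSV)
print('hsv board/base/table',h[300,310],h[345,310],h[400,310])
pts=[]
for u in list(range(282,340,3))+list(range(375,402,3)):
    v0=285+(u-217)*30/194
    col=h[int(v0)-2:int(v0)+22,u,1].astype(int)
    d=np.diff(col); pts.append((u,int(v0)-2+int(np.argmin(d))+.5))
pts=np.array(pts,np.float32); print(pts[::5].tolist())
l=cv2.fitLine(pts,cv2.DIST_HUBER,0,.01,.01).ravel();print('edge px',l)
A=ray(c,l[2]-80*l[0],l[3]-80*l[1],.08);B=ray(c,l[2]+80*l[0],l[3]+80*l[1],.08)
print('board',A,B,'yaw(deg)',np.degrees(yaw(B,A)))
m=red(c);k,lab,s,ce=cv2.connectedComponentsWithStats(m)
for i in range(1,k):
    if s[i,4]<100: continue
    p=np.argwhere(lab==i)[:,::-1].astype(np.float32)
    (cx,cy),wh,a=cv2.minAreaRect(p)
    L=cv2.fitLine(p,cv2.DIST_L2,0,.01,.01).ravel()
    t=(p-L[2:])@L[:2]
    P=ray(c,*(L[2:]+t.min()*L[:2]),.09);Q=ray(c,*(L[2:]+t.max()*L[:2]),.09)
    print('wing',P,Q,'mid',(P+Q)/2,'len',np.linalg.norm(P-Q),'yaw',np.degrees(yaw(P,Q)))
x0,y0=190,260
im=cv2.resize(c['frame'][y0:y0+120,x0:x0+160],None,fx=5,fy=5,interpolation=cv2.INTER_CUBIC)
cv2.imwrite('pics/crop1.png',im)
E
```

```text
cam [0.46230732 0.01818934 0.76858669]
hsv board/base/table [ 19  90 170] [  9  16 110] [ 17 110 139]
[[282.0, 302.5], [297.0, 304.5], [312.0, 307.5], [327.0, 309.5], [375.0, 318.5], [390.0, 320.5]]
edge px [9.8615897e-01 1.6580255e-01 3.2970001e+02 3.1039999e+02]
board [0.53497705 0.10862591 0.08      ] [ 0.48142863 -0.11609591  0.08      ] yaw(deg) 76.59707267622622
wing [0.46356917 0.11708487 0.09      ] [0.51794459 0.08546895 0.09      ] mid [0.49075688 0.10127691 0.09      ] len 0.0628987521023723 yaw -30.17532505320267
wing [ 0.46279321 -0.01499464  0.09      ] [ 0.44851339 -0.07753172  0.09      ] mid [ 0.4556533  -0.04626318  0.09      ] len 0.06414670359931914 yaw -102.86248961635609
```

View pics/crop1.png

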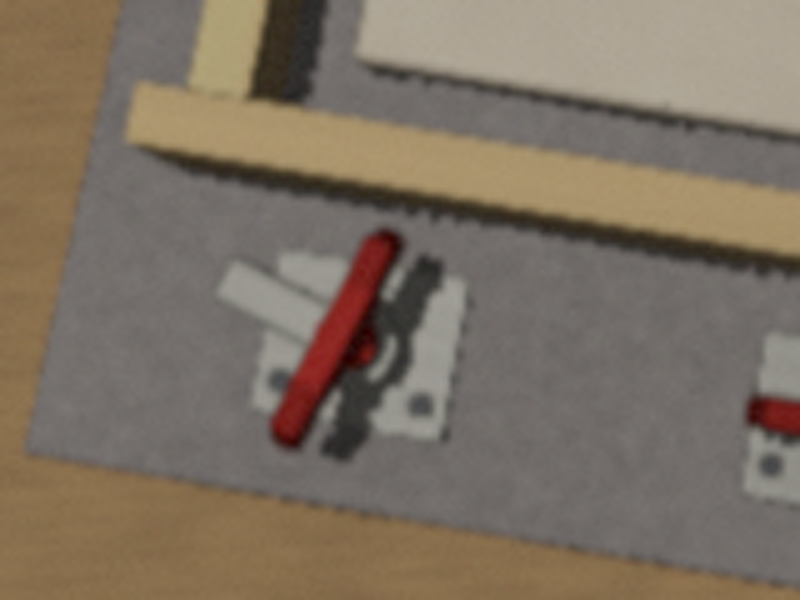

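Call:
play_rows(steps=[[[-6,9.8,0,0,0,0,0.5],[-6,9.8,0,0,0,0,0.5],[-6,9.8,0,0,0,0,0.5],[-12,19.6,0,0,0,0.03,0.5],[-12,19.6,0,0,0,0.03,0.5],[-12,19.6,0,0,0,0.03,0.5],[-18,29.4,0,0,0,0.06,0.5],[-18,29.4,0,0,0,0.06,0.5],[-18,29.4,0,0,0,0.06,0.5],[-23.85,39.2,2,0,0,0.06,0.5],[-23.85,39.2,4,0,0,0.06,0.5],[-23.85,39.2,6,0,0,0.06,0.5],[-23.85,39.2,7,0,0,0.06,0.5],[-23.85,39.2,7,0,0,0.06,0.5],[-23.85,39.2,7,0,0,0.06,0.5]]], force=20)

```text
time_s: 1.4
ee_pos: [0.4899, 0.101, 0.135]
eef_rot: [-3.14, 0.002, 1.042]
force: [-0.1, 0.9, 0.6]
grip_width: 0.0471
```

```bash
python3 - <<'E'
from h import *
o=ctrl.get_obs();print(o['time_s'],o['ee_pos'],o['eef_rot'],o['grip_width'],o['force'])
c=cam('side');f=c['frame'][180:380,260:520]
cv2.imwrite('pics/s2.png',cv2.resize(f,None,fx=3,fy=3,interpolation=cv2.INTER_CUBIC))
# project expected wing tips and jaw tips in side
W=np.array(c['world_to_cam']);F=240/np.tan(np.radians(c['fovy'])/2)
def pr(P):
    q=W[:3,:3]@np.array(P)+W[:3,3];return (c['cx']+F*q[0]/-q[2],c['cy']-F*q[1]/-q[2])
for n,P in dict(tipA=(.4636,.1171,.096),tipB=(.5179,.0855,.096),tcp=o['ee_pos']).items(): print(n,np.round(pr(P),1), 'crop',np.round((np.array(pr(P))-[260,180])*3))
E
```

```text
1.4 [0.48989728 0.10101976 0.13502938] [-3.14023971e+00  1.75857377e-03  1.04220618e+00] 0.047062721129326725 [-0.13046383  0.87319794  0.62970816]
tipA [393.6 309.7] crop [401. 389.]
tipB [356.3 277.3] crop [289. 292.]
tcp [376.7 262.4] crop [350. 247.]
```

View pics/s2.png

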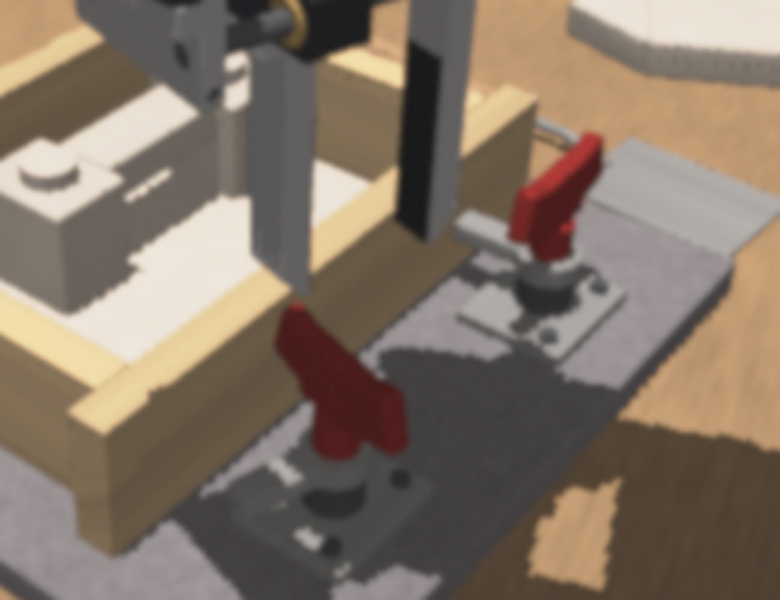

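The open fingers straddle the wing plate (wing tips at crop (293,303) and (402,387), close to the predicted points). Descend and close.

Call:
play_rows(steps=[[[0,0,1.5,0,0,0,0.5],[0,0,3,0,0,0,0.5],[0,0,4.5,0,0,0,0.5],[0,0,6,0,0,0,0.5],[0,0,7,0,0,0,0.5],[0,0,7,0,0,0,0.5],[0,0,7,0,0,0,0.3],[0,0,7,0,0,0,0.2],[0,0,7,0,0,0,0.1],[0,0,7,0,0,0,0.0],[0,0,7,0,0,0,0.0],[0,0,7,0,0,0,0.0]]], force=20)

```text
time_s: 2.45
ee_pos: [0.4906, 0.1019, 0.0664]
eef_rot: [3.141, -0.001, 1.043]
force: [10.7, 22.4, -3.0]
grip_width: 0.0106
```

```bash
python3 - <<'E'
from h import *
o=ctrl.get_obs();print(o['time_s'],o['ee_pos'],o['eef_rot'],o['grip_width'],o['force'],o['moment'])
E
```

```text
2.45 [0.49062032 0.10185588 0.06644789] [ 3.14063180e+00 -7.38321679e-04  1.04304243e+00] 0.010611550557872369 [10.74466489 22.39236607 -3.02032249] [ 4.24410254 -2.1792887   0.01001138]
```

Call:
play_rows(steps=[[[0.05,0,0,0,0,0,0],[0.1,0,0,0,0,0,0],[0.1,0,0,0,0,0.06,0],[0.1,0,0,0,0,0.12,0],[0.1,0,0,0,0,0.18,0],[0.1,0,0,0,0,0.24,0],[0.1,0,0,0,0,0.3,0],[0.1,0,0,0,0,0.3,0],[0.1,0,0,0,0,0.3,0]]])

```text
time_s: 3.2
ee_pos: [0.4912, 0.1028, 0.0664]
eef_rot: [3.141, -0.001, 0.745]
force: [1.9, 2.1, -2.2]
grip_width: 0.0096
```

```bash
cat > st.py <<'E'
from h import *
from scipy.spatial.transform import Rotation as R
o=ctrl.get_obs();r=R.from_euler('xyz',o['eef_rot'])
print(o['time_s'],o['ee_pos'].round(4),o['eef_rot'].round(3),o['grip_width'].round(4))
print('tool F',r.inv().apply(o['force']).round(2),'M world',o['moment'].round(2))
E
python3 st.py
```

```text
Traceback (most recent call last):
  File "st.py", line 4, in <module>
    print(o['time_s'],o['ee_pos'].round(4),o['eef_rot'].round(3),o['grip_width'].round(4))
                                                                 ^^^^^^^^^^^^^^^^^^^^^
AttributeError: 'float' object has no attribute 'round'
```

Call:
play_rows(steps=[[[0,0,0,0,0,0.06,0],[0,0,0,0,0,0.12,0],[0,0,0,0,0,0.18,0],[0,0,0,0,0,0.24,0],[0,0,0,0,0,0.3,0],[0,0,0,0,0,0.36,0],[0,0,0,0,0,0.42,0],[0,0,0,0,0,0.42,0],[0,0,0,0,0,0.42,0]]])

```text
time_s: 3.95
ee_pos: [0.4916, 0.103, 0.0664]
eef_rot: [-3.142, -0.003, 0.326]
force: [4.7, 3.4, -5.4]
grip_width: 0.0097
```

```bash
sed -i "s/o\['grip_width'\].round(4)/o['grip_width']/" st.py; python3 st.py
```

```text
3.95 [0.4916 0.103  0.0664] [-3.142e+00 -3.000e-03  3.260e-01] 0.00968859295751588
tool F [ 5.49 -1.69  5.37] M world [ 0.58 -0.78 -0.11]
```

Call:
play_rows(steps=[[[0.02,0,0,0,0,0.06,0],[0.02,0,0,0,0,0.12,0],[0.02,0,0,0,0,0.18,0],[0.02,0,0,0,0,0.24,0],[0.02,0,0,0,0,0.3,0],[0.02,0,0,0,0,0.36,0],[0.02,0,0,0,0,0.42,0],[0.02,0,0,0,0,0.48,0],[0.02,0,0,0,0,0.48,0],[0.02,0,0,0,0,0.48,0]]])

```text
time_s: 4.78
ee_pos: [0.4923, 0.1031, 0.0664]
eef_rot: [-3.14, -0.003, -0.152]
force: [5.2, 1.7, -4.5]
grip_width: 0.01
```

```bash
python3 st.py
```

```text
4.7833 [0.4923 0.1031 0.0664] [-3.14e+00 -3.00e-03 -1.52e-01] 0.00997175894250379
tool F [ 4.88 -2.46  4.54] M world [ 0.24 -0.71 -0.09]
```

Call:
play_rows(steps=[[[0.02,0,0,0,0,0.03,0],[0.02,0,0,0,0,0.06,0],[0.02,0,0,0,0,0.07,0],[0.02,0,0,0,0,0.07,0]]])

```text
time_s: 5.12
ee_pos: [0.4924, 0.1031, 0.0664]
eef_rot: [-3.14, -0.003, -0.22]
force: [2.0, 1.5, -1.7]
grip_width: 0.0097
```

```bash
python3 st.py
```

```text
5.1167 [0.4924 0.1031 0.0664] [-3.14e+00 -3.00e-03 -2.20e-01] 0.00971789281161168
tool F [ 1.61 -1.94  1.66] M world [0.22 0.18 0.06]
```

Call:
play_rows(steps=[[[0,0,0,0,0,0.02,0],[0,0,0,0,0,0.03,0],[0,0,0,0,0,0.03,0]]])

```text
time_s: 5.37
ee_pos: [0.4925, 0.1031, 0.0664]
eef_rot: [-3.14, -0.003, -0.251]
force: [2.2, 1.4, -2.8]
grip_width: 0.0096
```

```bash
python3 st.py
```

```text
5.3667 [0.4925 0.1031 0.0664] [-3.14e+00 -3.00e-03 -2.51e-01] 0.00956722237120428
tool F [ 1.74 -1.85  2.8 ] M world [ 0.28 -0.12  0.26]
```

Call:
play_rows(steps=[[[0,0,0,0,0,0.02,0],[0,0,0,0,0,0.03,0],[0,0,0,0,0,0.03,0]]])

```text
time_s: 5.62
ee_pos: [0.4925, 0.1031, 0.0665]
eef_rot: [-3.14, -0.003, -0.281]
force: [1.9, 1.4, -1.3]
grip_width: 0.0103
```

```bash
python3 st.py
```

```text
5.6167 [0.4925 0.1031 0.0665] [-3.14e+00 -3.00e-03 -2.81e-01] 0.01025553121866638
tool F [ 1.41 -1.89  1.31] M world [ 0.28 -0.08  0.38]
```

Moment about the axis climbs while the pads are forced apart: the stop is reached. Release, rise, back off and look.

Call:
play_rows(steps=[[[0,0,0,0,0,0,0.15],[0,0,0,0,0,0,0.3],[0,0,0,0,0,0,0.4],[0,0,0,0,0,0,0.4],[0,0,0,0,0,0,0.4],[0,0,-2,0,0,0,0.4],[0,0,-4,0,0,0,0.4],[0,0,-7,0,0,0,0.4],[0,0,-10,0,0,0,0.4],[0,-3,-13,0,0,0,0.4],[0,-7,-14,0,0,0,0.4],[0,-11,-14,0,0,0,0.4],[0,-15,-14,0,0,0,0.4],[0,-19,-14,0,0,0,0.4],[0,-23,-14,0,0,0,0.4],[0,-26,-14,0,0,0,0.4],[0,-26,-14,0,0,0,0.4],[0,-26,-14,0,0,0,0.4]]])

```text
time_s: 7.12
ee_pos: [0.5638, 0.3538, 0.2058]
eef_rot: [-3.141, -0.002, -0.279]
force: [0.9, -0.1, -0.6]
grip_width: 0.0373
```

```bash
python3 st.py; python3 - <<'E'
from h import *
c=cam('top')
m=red(c);k,lab,s,ce=cv2.connectedComponentsWithStats(m)
for i in range(1,k):
    if s[i,4]<100: continue
    p=np.argwhere(lab==i)[:,::-1].astype(np.float32)
    L=cv2.fitLine(p,cv2.DIST_L2,0,.01,.01).ravel();t=(p-L[2:])@L[:2]
    P=ray(c,*(L[2:]+t.min()*L[:2]),.09);Q=ray(c,*(L[2:]+t.max()*L[:2]),.09)
    print('wing',(P+Q)/2,'yaw',np.degrees(np.arctan2(Q[1]-P[1],Q[0]-P[0])))
cv2.imwrite('pics/crop3.png',cv2.resize(c['frame'][260:400,190:430],None,fx=3.3,fy=3.3,interpolation=cv2.INTER_CUBIC))
E
```

```text
7.1167 [0.5638 0.3538 0.2058] [-3.141e+00 -2.000e-03 -2.790e-01] 0.0373232526014034
tool F [ 0.88 -0.2   0.61] M world [-0.04  0.13  0.02]
wing [0.49124963 0.10168813 0.09      ] yaw -103.9599857945538
wing [ 0.45566378 -0.04626597  0.09      ] yaw -102.82938205147292
```

View pics/crop3.png

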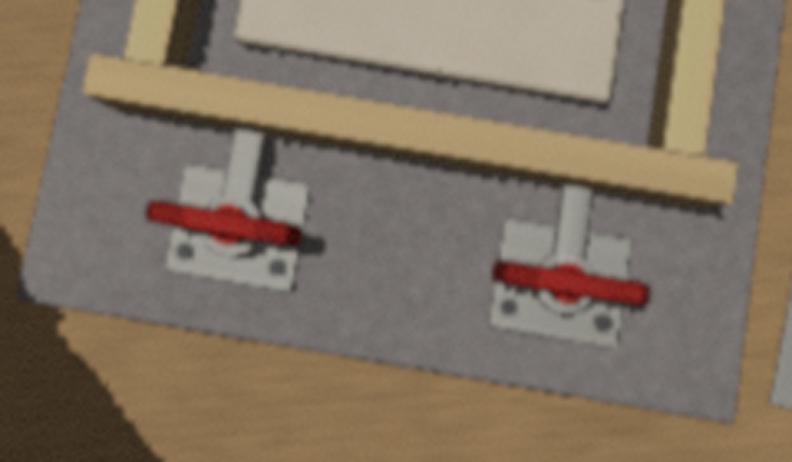

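Both clamps now lie along the board: left wings from crop (150,210) to (298,236), its nose at (246,135) square to the board, and the right clamp unchanged. The gripper is clear.

```bash
python3 -c "
from station import ctrl
print(ctrl.hand_in())"
```

```text
the job is handed in; nothing more can be done
None
```

The left clamp was the open one. I gripped its wings, turned them about 74° clockwise to the stop, let go and moved the gripper clear, then handed the job in at about 7.2 s.

- **Clamp position:** in the last top view the wings lie within about 0.6° of the board direction (104.0° against 103.4°), and the cam nose points square at the board.
- **Stop reached:** the turning moment rose steadily over the last few hundredths of a radian, to about 0.4 N m. The tool turned about 0.03 rad further than the wings.
- **Other clamp:** its measured angle did not change (102.9° before, 102.8° after).
- **Forces:** there was a brief sideways reading of about 25 N when the grip closed slightly off centre. I corrected it, and every later reading while turning was below 8 N.

No check failed. The camera put the clamp axis about 41 mm from the board against the stated 45 mm, and the grip settled about 2 mm from my first estimate; neither affected the result.

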